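Zero the gauge arm on its stop, then draw it out to the long mark and hold it

ROBOT

A 7-joint arm with a two-finger parallel gripper is mounted at the origin on the work surface. World frame = base frame: x ahead of the robot, y to its left, z up, the work surface at z = 0. Lengths are in m, angles in rad, forces in N, time in s.
With the tool pointing down it reaches from about 0.425 to 0.875 m from the base axis. Payload 4.7 kg.
Tool frame: the origin (TCP) lies midway between the tips of the shut fingers; the grasp point (between the pads) lies 19 mm behind it (ctrl.grip_point_offset is the distance from the TCP to the grasp point, in m); z points along the fingers, y is the line along which they close (so a half turn about z gives the same grasp; the last joint's range is limited). The gripper opens to 87 mm and grips with 3 to 60 N. Pads are 19 mm wide; open, the fingers measure 117 mm over their backs; the gripper's body (75 mm by 190 mm) begins 51 mm behind the grasp point.
Start: joints at [1.333, 0.321, -0.07, 1.45, 0.023, 1.371, -0.057], TCP at [0.162, -0.63, 0.223] pointing down, gripper open.
Joint ranges: [-2.86, 2.86], [-0.3, 2.09], [-1.38, 1.24], [0.06, 2.45], [-1.56, 4.7], [0.09, 2.05], [-2.69, 2.69]. Speed limits (rad/s): [2.57, 2.57, 3.14, 3.14, 3.14, 3.14, 3.14].

INTERFACE

Orientations are given as a rotation vector (axis times angle).
In Python, from bench import ctrl gives the robot as it stands.
- The arm moves only by the tool move_arm, never from a script. Its argument "increments" is text: rows parted by semicolons, each of 7 numbers parted by spaces: the shift along the world's x, y, z in mm, then the turn, a rotation vector about the world's x, y, z in degrees, then the closure in counts, from 0 (fully open) to 255 (shut). A call has exactly 8 rows; each row shifts and turns the commanded pose from where the row before left it; what a row does not reach is not made up. A row lasts 1/12 s, in which the tool goes at most 41.7 mm and 7.16 degrees, less where a joint would pass 70% of its speed; a pose out of reach is approached as far as the arm can. A call with a gripper value outside its range is refused whole. The fingers move at their own pace and stop on an object; "grip_force" is the grip in N (left out, the last holds). Time passes only in rows, so rows that do not move let the fingers close, or fill a call up. It gives the time, the measured TCP pose, the force, the opening and the grip force at its end, in the units of the state.
- ctrl.get_state(): the state, without advancing time (a new reading comes with each control period).
- ctrl.get_image(name): name is "side" or "top" or "wrist"; returns a dict with "frame" (420x560x3 uint8, red, green, blue), "depth" (420x560 float32, m along the optical axis (not along the pixel's ray), 0 where there is no reading), "fx", "fy", "cx", "cy" (pixels), "position" and "orientation" of the camera in the world. Camera axes: x right, y down, z forward; pixel columns grow to the right and rows downward; lengths in m; the calibration is good to about 2 mm. The wrist camera is an equidistant fisheye: a pixel r from the principal point sees the ray r / f radians off the axis. A picture is of the moment at which its call begins.
- ctrl.close_job(): hands the job in; it is judged then, once.
Trained networks look in a picture, given as the dict that the camera call returned (one of the last four; its "shot" number tells which), for a name from the list of things; names that differ only in an ending like _2 or _b are one class to them, and where a whole thing is asked for, a point or a joint stands for the part that bears it (a point fixed in the world has none). Each returns a list of dicts, best first, with "score" (0 to 1); they miss things now and then, are a little off and sometimes report something else, mostly with a low value. They report only what shows in the picture. A call takes as long as a camera call.
- ctrl.find_in(target, picture): "centre" ([x, y, z] in m, in world coordinates, good to about 4 mm: the middle of the surface that is visible of it).
- ctrl.silhouettes(target, picture): "region" (420x560 bool, what is visible of it).
The state is a dict: "time": time; "joint_positions": joint angles; "qd": joint speeds; "joint_torque": joint torques, N m; "position": TCP position; "tool_rot": TCP orientation; "ft_force": force on the tool from outside, world axes, zero at the start; "torque": the same for the moment, N m; "grip_width": opening from 0.0 (shut) to 1.0 (fully open); "grip_force": force on a finger pad.
Only numpy, scipy, OpenCV 4.12 (cv2) and the standard library are available. Lean on these libraries where they do the work, as an engineer would, in place of code of your own. Each camera call takes 0.05 s, during which the arm holds its last target. There are 200 camera calls.

TASK

Squeeze the gauge arm's lock button in to free it, slide the arm in until you feel it seat gently on the rubber face of the stop collar, then draw it out until its pointer stands on the long mark of the scale. Finish holding it there with the lock button still squeezed in - do not let go - and leave everything else where it stands.

Things in the scene. Friction and masses are not known exactly. Their poses are not given: they have to be found in the camera images.
- handle (a point): Grip point in the gauge arm's head, an aluminium block 56 (x) by 30 (y) by 44 mm high, centre 78 mm above the table. +x: the way the arm slides out; z up. At the block's mid height and length, 5 mm to the +y side of its middle (10 mm inside the flat, fixed +y cheek). Pinch from above along y, centred here: one finger on that cheek, one on the button. The arm cannot yield sideways.
- button_face (a point): Centre of the face of the round black lock button, 22 mm across, on the head's -y cheek at mid height and length; stands 10 mm proud when out, 2 mm fully in, moves along handle +y. Head with button is 40 mm wide with the button out, 32 mm fully in. Same axes as handle.
- gauge_button (a joint): How far the lock button is pressed in, in m: about 0 out (locked) to 0.008 fully in; the arm is free once it is in by about 0.0025, squeezed in means above 0.004. Spring of 9 N at the start, 14 N fully in; it springs out when let go.
- gauge_arm (a joint): How far the telescoping arm (22 mm square steel tube in a fixed 32 mm square aluminium tube, level) is out, in m, 0 to 0.15; grows along handle +x. Starts 0.045 to 0.065. With the button in it slides freely, a light spring inside draws it in with 3 to 4 N; with the button out a brake holds the tube against some 20 N.
- pointer (a point): Tip of the thin dark pointer blade (3 mm thick along x) fixed to the arm, 45 mm ahead of handle along +x and 60 mm to its -y side, 40 mm above the table, just above the scale. Moves with the arm. Same axes as handle.
- mark (a point): The long mark: a black line 3 mm wide (x), 34 mm long (y) across the white scale strip, the only long one among short marks 10 mm apart. The point lies in the line under the pointer tip's path; axes as handle. The pointer is on the mark when it has no offset from it along x. Fixed during a run; elsewhere in the next.
- collar: Fixed stop collar round the mouth of the fixed tube, up to 52 mm square, 42 mm long, top 104 mm above the table. Origin at table level under its front face, a black springy rubber plate facing +x (axes as handle). The head's rear face, 28 mm behind handle, seats flat on it. Gently: under 30 N; a push of 5 N is clearly felt there. Its place along the tube varies.
- gauge: Fixed aluminium base plate 500 x 180 mm, 15 mm thick, that carries tube, scale and collar; origin at table level under the tube's axis, x as handle. The scale strip (36 mm wide, top 35 mm above the table) lies on the -y side, its near edge 44 mm from the tube's axis. Nothing else within 45 mm of that axis beside the head's path.
- spare_knob_mid (a point): Loose spare star knob, 32 mm across, lying on the base plate with its stud up, 26 mm high; the point is half-way up. Leave it.
- wedge_mid (a point): Loose steel wedge blade, 30 x 20 x 34 mm, on the base plate; the point is at its middle. Leave it.
- spare_ring_mid (a point): Loose aluminium ring 48 mm across, 16 mm high, on the table beside the base plate; its middle. Leave it.
- weight_mid (a point): Loose 0.5 kg steel calibration weight, 38 mm across, 62 mm high; its middle. Leave it.
- jar_mid (a point): Loose clear sample jar with white cap, 60 mm across, 75 mm high; its middle. Leave it.
- cup_mid (a point): Loose white plastic cup, 76 mm across, 85 mm high; its middle. Leave it.
- driver_mid (a point): Loose screwdriver lying on the table; a point on it. Leave it.

How it is judged:
On the way:
1. with the lock button squeezed in, the head seats on the stop collar (value of joint gauge_button above 0.004 m and contact force between the fingers and gauge_arm above 5 N and contact force between gauge_arm and collar above 1.5 N), for 0.2 s.
At the end, for the whole second after the job is handed in: The pointer stands within 4 mm of the long mark, at rest, with the fingers still gripping the head and the lock button squeezed in by more than 4 mm (so nothing but the grip holds the arm out), after the arm was first seated on the collar; no loose thing moved by 15 mm or more (value of joint gauge_button above 0.004 m and contact force between the fingers and gauge_arm above 5 N and x of pointer in the frame of mark between -0.004 and 0.004 m and velocity of joint gauge_arm between -0.01 and 0.01 m/s and distance of each of spare_knob_mid, wedge_mid, spare_ring_mid, weight_mid, jar_mid, cup_mid, driver_mid from where it was at the start of the episode below 0.015 m); the arm keeps its last pose, push and grip.
It fails at once if the head rams the stop collar with more than 30 N (contact force between gauge_arm and collar above 30 N).
It fails at once if a loose bystander is moved by more than 30 mm (distance of any of spare_knob_mid, wedge_mid, spare_ring_mid, weight_mid, jar_mid, cup_mid, driver_mid from where it was at the start of the episode above 0.03 m).
It also fails if it takes over 51 s, if anything falls off the work surface, if the arm or the gripper's body presses on something with over 40 N, if the wrist force passes 120 N, or if a joint passes its speed limit or range.

## Working session

There is one attempt and no reset: what is moved stays moved. The work goes in short steps, Python scripts to look and compute and a tool call to move; the robot and the scene stay as the last step left them, time stands still between calls to the robot, and variables do not carry over. Pictures are saved under pics/ and viewed, at most 10 in all, crops included, and the job is handed in when it is done.

Besides the shell and the picture viewer there is one more tool, called after ">>>" as name(argument=value, ...) on one line, values as JSON. move_arm: Moves the arm, as the interface text tells. Its arguments: {"type":"object","properties":{"increments":{"type":"string"},"grip_force":{"type":"number"}},"required":["increments"]}

```bash
mkdir -p pics
cat > h.py <<'E'
import numpy as np,cv2
from bench import ctrl
from scipy.spatial.transform import Rotation as R
def rot(o):
    o=np.array(o,float)
    return o if o.shape==(3,3) else (R.from_rotvec(o).as_matrix() if o.size==3 else R.from_quat(o).as_matrix())
def save(p,n): cv2.imwrite('pics/'+n,cv2.cvtColor(p['frame'],cv2.COLOR_RGB2BGR))
def cloud(p):
    v,u=np.mgrid[:420,:560]; d=p['depth']
    c=np.stack([(u-p['cx'])/p['fx']*d,(v-p['cy'])/p['fy']*d,d],-1)
    return c@rot(p['orientation']).T+np.array(p['position'])
E
python3 - <<'E'
from h import *
s=ctrl.get_state();print(s['position'],s['tool_rot'],s['grip_width'],s['time'])
for n in ['top','side']:
    p=ctrl.get_image(n);save(p,n+'0.png');print(n,p['position'],p['orientation'],p['fx'])
    for t in ['handle','button_face','pointer','mark','collar','gauge','gauge_arm','spare_knob_mid','wedge_mid','weight_mid','jar_mid','cup_mid','spare_ring_mid','driver_mid']:
        try:
            print(t,[(np.round(r['centre'],4).tolist(),round(r['score'],2)) for r in ctrl.find_in(t,p)[:2]])
        except Exception as e: print(t,e)
E
```

```text
[ 0.161739   -0.62896696  0.22145129] [-3.11482803e+00 -3.94285528e-01  5.91064442e-04] 1.0016339318878755 0.0
top [0.41153101 0.16034455 0.93469868] [-2.16370509  2.1611327  -0.14309568] 405.91504817283715
handle [([0.5402, -0.0439, 0.0875], 0.97), ([0.3896, 0.3543, 0.034], 0.65)]
button_face []
pointer [([0.5396, -0.0438, 0.0899], 0.67), ([0.5131, 0.2049, 0.0415], 0.37)]
mark [([0.5846, 0.0525, 0.0337], 0.86), ([0.4547, 0.0621, 0.0365], 0.33)]
collar [([0.5491, -0.121, 0.1053], 0.65)]
gauge [([0.5305, -0.077, 0.0155], 0.9)]
gauge_arm [([0.5397, -0.0444, 0.0889], 0.68)]
spare_knob_mid [([0.4746, -0.0657, 0.0256], 0.46)]
wedge_mid [([0.4534, 0.0623, 0.0388], 0.68), ([0.5473, -0.1191, 0.1061], 0.56)]
weight_mid [([0.6668, 0.2571, 0.0235], 0.59), ([0.5143, 0.2052, 0.0435], 0.56)]
jar_mid [([0.5848, 0.0513, 0.0309], 0.73), ([0.4719, 0.3869, 0.0764], 0.68)]
cup_mid [([0.3864, 0.3502, 0.0346], 0.77)]
spare_ring_mid [([0.6569, 0.043, 0.0149], 0.49)]
driver_mid [([0.6635, 0.2564, 0.0211], 0.93)]
side [ 0.37902243 -0.36661743  0.70388107] [-2.38683392  0.3102582  -0.1321889 ] 513.4501700602902
handle [([0.5398, -0.0564, 0.0898], 0.91), ([0.5173, 0.1933, 0.0412], 0.46)]
button_face [([0.5656, -0.0506, 0.0889], 0.52)]
pointer [([0.5415, -0.0529, 0.0903], 0.62)]
mark [([0.5876, 0.0429, 0.0381], 0.63)]
collar [([0.5413, -0.1299, 0.1023], 0.84)]
gauge [([0.5153, -0.0335, 0.0129], 0.67)]
gauge_arm [([0.666, 0.2481, 0.019], 0.5)]
spare_knob_mid [([0.4744, -0.0738, 0.028], 0.66), ([0.5409, -0.0529, 0.0903], 0.22)]
wedge_mid [([0.4496, 0.0506, 0.0361], 0.88)]
weight_mid [([0.5177, 0.1929, 0.041], 0.91)]
jar_mid [([0.4693, 0.3718, 0.0506], 0.97), ([0.5852, 0.0457, 0.0355], 0.4)]
cup_mid [([0.3886, 0.3255, 0.0561], 0.74), ([0.5391, -0.0555, 0.0895], 0.73)]
spare_ring_mid [([0.66, 0.036, 0.0163], 0.56)]
driver_mid [([0.667, 0.2477, 0.021], 0.59)]
```

View pics/top0.png

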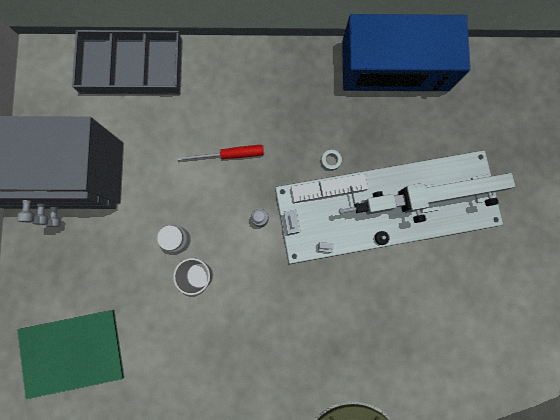

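View pics/side0.png

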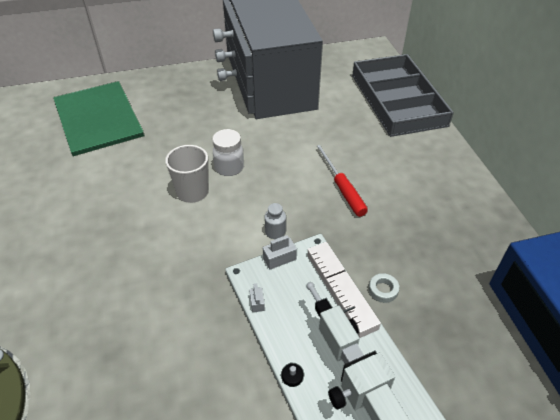

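```bash
cat >> h.py <<'E'
def rect(pts):
    c,(w,h),a=cv2.minAreaRect((pts*1000).astype(np.float32)); b=cv2.boxPoints((c,(w,h),a)); return np.round(b,1).tolist(),round(w,1),round(h,1),np.round(c,1)
E
python3 - <<'E'
from h import *
p=ctrl.get_image('top');c=cloud(p)
P=lambda v,u:np.round(c[v,u],4).tolist()
for t in ['gauge','collar','handle','mark']:
    for r in ctrl.silhouettes(t,p)[:1]:
        m=r['region'].astype(bool);q=c[m]; 
        if t=='gauge': q=q[(q[:,2]>.01)&(q[:,2]<.02)]
        print(t,r['score'],m.sum(),np.percentile(q[:,2],[5,50,95]).round(3),rect(q[:,:2]))
        if t=='handle': q=q[q[:,2]>.095]; print(rect(q[:,:2]),len(q))
        if t=='collar': q=q[q[:,2]>.099]; print(rect(q[:,:2]),len(q))
print([(x,P(*x)) for x in [(203,382),(198,413),(193,322),(210,350),(185,460)]])
f=p['frame'][165:245,270:430]
d=ctrl.get_image('side')
g=d['frame'][235:420,220:420]
a=cv2.resize(f,(800,400),interpolation=cv2.INTER_CUBIC)
cv2.imwrite('pics/c1.png',a[:,:,::-1]);
E
```

```text
gauge 0.94 13237 [0.013 0.015 0.018] ([[416.1000061035156, 139.10000610351562], [505.29998779296875, -353.20001220703125], [682.5, -321.0], [593.2999877929688, 171.1999969482422]], 180.1, 500.3, array([549.3, -91. ]))
collar 0.86 756 [0.067 0.103 0.106] ([[411.5, 160.3000030517578], [521.5, -197.8000030517578], [607.4000244140625, -171.39999389648438], [497.5, 186.6999969482422]], 89.9, 374.7, array([509.5,  -5.6]))
([[411.5, 160.3000030517578], [537.2000122070312, -157.8000030517578], [589.5, -137.1999969482422], [463.79998779296875, 181.0]], 56.2, 342.1, array([500.5,  11.6])) 507
handle 0.71 885 [0.018 0.09  0.102] ([[411.5, 160.3000030517578], [549.5, -125.19999694824219], [626.9000244140625, -87.80000305175781], [488.8999938964844, 197.8000030517578]], 86.0, 317.1, array([519.2,  36.3]))
([[411.5, 160.3000030517578], [536.0999755859375, -88.80000305175781], [573.5999755859375, -70.0], [449.1000061035156, 179.10000610351562]], 42.0, 278.5, array([492.6,  45.2])) 388
mark 0.97 1269 [0.027 0.036 0.038] ([[411.5, 160.3000030517578], [598.4000244140625, -52.29999923706055], [683.5999755859375, 22.5], [496.79998779296875, 235.1999969482422]], 113.5, 283.1, array([547.6,  91.4]))
[((203, 382), [0.5413, -0.0535, 0.0994]), ((198, 413), [0.5511, -0.117, 0.1048]), ((193, 322), [0.5733, 0.065, 0.038]), ((210, 350), [0.529, 0.0103, 0.0807]), ((185, 460), [0.5805, -0.2203, 0.0966])]
```

View pics/c1.png

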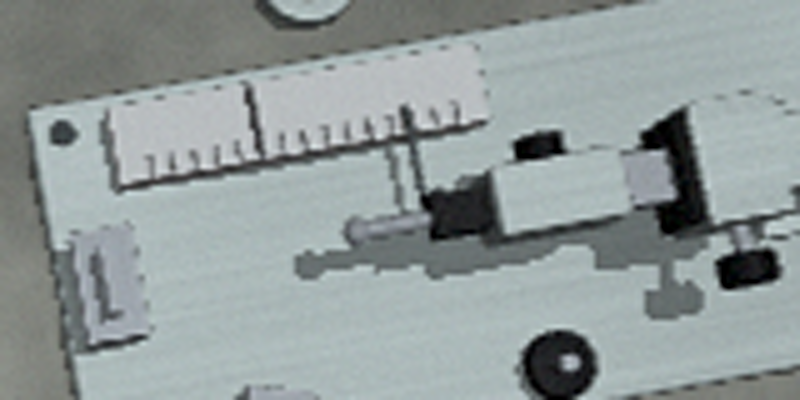

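```bash
cat >> h.py <<'E'
ax=np.array([-.1783,.984]);ay=np.array([-.984,-.1783]);O=np.array([.5493,-.091])
def ray(p,u,v,z):
    if p.get('fish'):
        a=np.array([(u-p['cx'])/p['fx'],(v-p['cy'])/p['fy']]);r=np.hypot(*a)+1e-9
        d=np.r_[a/r*np.sin(r),np.cos(r)]
    else: d=np.array([(u-p['cx'])/p['fx'],(v-p['cy'])/p['fy'],1])
    d=rot(p['orientation'])@d;o=np.array(p['position']);return (o+d*(z-o[2])/d[2])[:2]
def loc(q): return np.round([1e3*(q-O)@ax,1e3*(q-O)@ay],1)
E
python3 - <<'E'
from h import *
p=ctrl.get_image('top')
for n,x,y,z in [('mark bot',258,155,.035),('mark top',249,88,.035),('ptr tip',405,107,.04),('ptr base',422,195,.05),('h',492,168,.1),('h',626,152,.1),('h',635,215,.1),('h',497,240,.1),('btn',540,138,.078),('collar',692,105,.104),('collar',710,228,.104),('tubeend',350,230,.078)]:
    q=ray(p,270+(x+.5)/5-.5,165+(y+.5)/5-.5,z);print(n,q.round(4),loc(q))
c=cloud(p);q=c[(c[...,2]>.094)&(c[...,2]<.104)]
L=np.stack([(q[:,:2]-O)@ax,(q[:,:2]-O)@ay],1)*1e3
k=L[(abs(L[:,0]-30)<50)&(abs(L[:,1])<40)];print(rect(k/1e3),len(k))
E
```

```text
mark bot [0.5679 0.0665] [151.7 -46.4]
mark top [0.5986 0.0703] [149.9 -77.2]
ptr tip [0.589  0.0008] [ 83.2 -55.4]
ptr base [ 0.5475 -0.0042] [ 85.7 -13.7]
h [ 0.5513 -0.0244] [ 65.2 -13.9]
h [ 0.5582 -0.0807] [  8.5 -10.6]
h [ 0.5316 -0.0836] [10.4 16.1]
h [ 0.521  -0.0257] [69.3 16.2]
btn [ 0.5681 -0.0502] [ 36.7 -25.8]
collar [ 0.5775 -0.1078] [-21.6 -24.7]
collar [ 0.5257 -0.1134] [-17.8  27.3]
tubeend [0.5281 0.0321] [124.9  -1.1]
([[-20.0, 25.899999618530273], [-19.700000762939453, -24.399999618530273], [66.80000305175781, -23.700000762939453], [66.4000015258789, 26.600000381469727]], 86.5, 50.3, array([23.4,  1.1])) 490
```

>>> move_arm(increments="16 24 0 0 0 4.8 79;16 24 0 0 0 4.8 79;16 24 0 0 0 4.8 79;16 24 0 0 0 4.8 79;16 24 0 0 0 4.8 79;16 24 0 0 0 4.8 79;16 24 0 0 0 4.8 79;16 24 0 0 0 4.8 79", grip_force=30)

```text
time: 2.52
position: [0.2905, -0.4363, 0.2228]
tool_rot: [2.81, 1.403, -0.0]
ft_force: [1.1, 0.5, 0.2]
grip_width: 0.692
grip_force: 0.0
```

>>> move_arm(increments="16 24 0 0 0 4.8 79;16 24 0 0 0 4.8 79;16 24 0 0 0 4.8 79;16 24 0 0 0 4.8 79;16 24 0 0 0 4.8 79;16 24 0 0 0 4.8 79;16 24 0 0 0 4.8 79;16 24 0 0 0 4.8 79")

```text
time: 3.18
position: [0.4186, -0.2443, 0.2229]
tool_rot: [2.192, 2.249, -0.0]
ft_force: [0.3, -1.4, 0.7]
grip_width: 0.692
grip_force: 0.0
```

>>> move_arm(increments="16 24 -8 0 0 4.8 79;16 24 -8 0 0 4.8 79;16 24 -8 0 0 4.8 79;16 24 -8 0 0 4.8 79;16 24 -8 0 0 4.8 79;16 24 -8 0 0 4.8 79;0 24 0 0 0 4.8 79;0 0 0 0 0 0 79")

```text
time: 3.85
position: [0.5144, -0.0708, 0.1743]
tool_rot: [-1.438, -2.791, -0.005]
ft_force: [0.6, 0.5, 0.7]
grip_width: 0.692
grip_force: 0.0
```

Run:
```python
from h import *
s=ctrl.get_state();print(s['time'],s['position'],s['tool_rot'],s['grip_width'],s['ft_force'],s['joint_positions'])
T=R.from_rotvec(s['tool_rot']).as_matrix();print('yaw tool y',np.degrees(np.arctan2(T[1,1],T[0,1])),T[:,2],loc(np.array(s['position'])[:2]))
p=ctrl.get_image('wrist');p['fish']=1;save(p,'w1.png')
print(p['position'],p['fx'])
for t in ['handle','button_face','pointer','mark','collar']:
    print(t,[(np.round(r['centre'],4).tolist(),loc(np.array(r['centre'])[:2]),round(r['score'],2)) for r in ctrl.find_in(t,p)[:2]])
```

```text
3.85 [ 0.51437926 -0.07081399  0.17434119] [-1.43793907 -2.79105545 -0.00480576] 0.6922992510348397 [0.58991603 0.53873552 0.74668366] [ 0.75252558  0.12233723 -0.70597076  1.81617785  0.08020827  1.23359594
  0.64296927]
yaw tool y 35.48520085027092 [-2.85228227e-04  3.59062382e-03 -9.99993513e-01] [26.1 30.8]
[ 0.47242025 -0.01168772  0.33679608] 325.19226210127806
handle [([0.5439, -0.0457, 0.0909], array([45.5, -2.8]), 0.93), ([0.4508, 0.0556, 0.0344], array([161.8,  70.8]), 0.33)]
button_face [([0.5637, -0.0461, 0.0841], array([ 41.6, -22.2]), 0.66)]
pointer [([0.5389, -0.0455, 0.0884], array([46.6,  2.1]), 0.79)]
mark [([0.5804, 0.0481, 0.031], array([131.3, -55.4]), 0.7)]
collar [([0.5438, -0.126, 0.0991], array([-33.5,  11.7]), 0.63)]
```

View pics/w1.png

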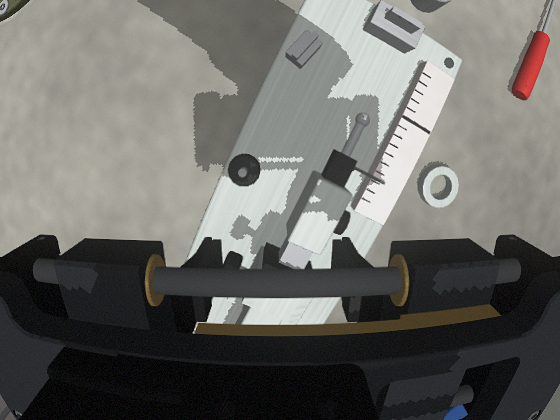

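>>> move_arm(increments="5 3 0 0 0 -5 79;5 3 0 0 0 -5 79;5 3 0 0 0 -5 79;5 3 0 0 0 -5 79;5 3 0 0 0 -5.2 79;2.6 2 0 0 0 0 79;0 0 0 0 0 0 79;0 0 0 0 0 0 79")

```text
time: 4.82
position: [0.5413, -0.0611, 0.1746]
tool_rot: [-2.026, -2.401, 0.0]
ft_force: [-0.2, 0.7, 0.6]
grip_width: 0.688
grip_force: 0.0
```

Run:
```python
from h import *
s=ctrl.get_state();print(s['time'],s['position'],s['grip_width'],s['ft_force'],s['joint_positions'])
T=R.from_rotvec(s['tool_rot']).as_matrix();print('yaw tool y',np.degrees(np.arctan2(T[1,1],T[0,1])),T[:,2],loc(np.array(s['position'])[:2]))
p=ctrl.get_image('wrist');save(p,'w2.png');np.savez('w2.npz',**{k:p[k] for k in ['fx','fy','cx','cy','position','orientation']})
```

```text
4.8167 [ 0.54133558 -0.0611044   0.17455461] 0.6884291075104276 [-0.16369708  0.72832458  0.56459372] [ 0.676228    0.18107935 -0.67600984  1.75894832  0.11947832  1.24317057
  0.13898775]
yaw tool y 9.704371599198252 [-2.01005986e-04 -1.73123546e-04 -9.99999965e-01] [30.8  2.5]
```

View pics/w2.png

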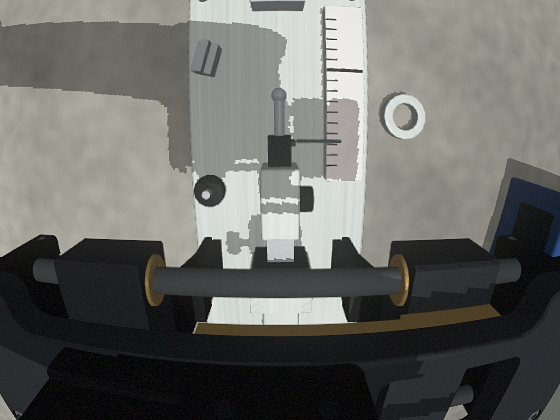

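Run:
```python
from h import *
p=dict(np.load('w2.npz'));p['fish']=1
for n,x,y,z in [('mark',343,70.5,.035),('tip',339,141,.04),('hfl',262,168,.1),('hfr',298,168,.1),('hrl',263,239,.1),('hrr',298,239,.1),('btn mid face',313.5,198,.078),('tick a',332,133,.035),('tick b',332,144,.035)]:
    print(n,loc(ray(p,x,y,z)))
```

```text
mark [151.6 -60.3]
tip [ 85.1 -55.6]
hfl [69.  12.7]
hfr [ 68.8 -13.8]
hrl [13.5 13.1]
hrr [ 13.2 -14.2]
btn mid face [ 40.6 -28.2]
tick a [ 92.2 -49.8]
tick b [ 81.9 -50. ]
```

>>> move_arm(increments="0.5 4.5 -8 0 0 0.5 79;0.4 4.5 -12 0 0 0 79;0 0 -14 0 0 0 79;0 0 -14 0 0 0 79;0 0 -14 0 0 0 79;0 0 -14 0 0 0 79;0 0 0 0 0 0 79;0 0 0 0 0 0 79")

```text
time: 5.53
position: [0.5412, -0.051, 0.0972]
tool_rot: [-2.014, -2.408, 0.002]
ft_force: [-0.0, 0.2, -0.2]
grip_width: 0.692
grip_force: 0.0
```

```bash
cat > st.py <<'E'
from h import *
s=ctrl.get_state();T=R.from_rotvec(s['tool_rot']).as_matrix();f=np.array(s['ft_force'])
print(s['time'],'loc',loc(np.array(s['position'])[:2]),'z',round(s['position'][2],4),'w',round(s['grip_width']*87,1),'gf',s['grip_force'],'yaw',round(np.degrees(np.arctan2(T[1,1],T[0,1])),2),'F ax,ay,z',np.round([f[:2]@ax,f[:2]@ay,f[2]],1))
E
python3 st.py
```

```text
5.5333 loc [40.8  0.8] z 0.0972 w 60.2 gf 0.0 yaw 10.18 F ax,ay,z [ 0.2  0.  -0.2]
```

>>> move_arm(increments="1 -0.4 -10 0 0 0 79;1 -0.3 -10 0 0 0 79;0 0 -10 0 0 0 79;0 0 -8 0 0 0 79;0 0 0 0 0 0 79;0 0 0 0 0 0 79;0 0 0 0 0 0 79;0 0 0 0 0 0 79")

```text
time: 6.2
position: [0.5449, -0.0522, 0.0611]
tool_rot: [2.016, 2.408, 0.001]
ft_force: [-0.2, 0.5, 0.2]
grip_width: 0.691
grip_force: 0.0
```

```bash
python3 st.py
```

```text
6.2 loc [38.9 -2.6] z 0.0611 w 60.1 gf 0.0 yaw 10.13 F ax,ay,z [0.5 0.1 0.2]
```

>>> move_arm(increments="-1.6 -0.3 -1 0 0 0 110;0 0 0 0 0 0 130;0 0 0 0 0 0 140;0 0 0 0 0 0 150;0 0 0 0 0 0 160;0 0 0 0 0 0 170;0 0 0 0 0 0 180;0 0 0 0 0 0 190")

```text
time: 6.87
position: [0.5436, -0.0536, 0.0601]
tool_rot: [2.016, 2.407, 0.0]
ft_force: [3.0, -2.4, 0.5]
grip_width: 0.367
grip_force: 30.0
```

```bash
python3 st.py
```

```text
6.8667 loc [37.8 -1.1] z 0.0601 w 31.9 gf 30.001211988274008 yaw 10.1 F ax,ay,z [-2.9 -2.5  0.5]
```

>>> move_arm(increments="0.4 -2 0 0 0 0 190;0.7 -4 0 0 0 0 190;0.7 -4 0 0 0 0 190;0.7 -4 0 0 0 0 190;0.7 -4 0 0 0 0 190;0.4 -2 0 0 0 0 190;0.2 -1 0 0 0 0 190;0 0 0 0 0 0 190")

```text
time: 7.53
position: [0.5474, -0.0743, 0.0601]
tool_rot: [2.016, 2.407, 0.001]
ft_force: [3.5, -2.7, 4.7]
grip_width: 0.361
grip_force: 30.0
```

```bash
python3 st.py
```

```text
7.5333 loc [16.7 -1.1] z 0.0601 w 31.4 gf 30.00346187269315 yaw 10.1 F ax,ay,z [-3.3 -3.   4.7]
```

>>> move_arm(increments="0.2 -1 0 0 0 0 190;0.2 -1 0 0 0 0 190;0.2 -1 0 0 0 0 190;0.2 -1 0 0 0 0 190;0.2 -1 0 0 0 0 190;0.1 -0.5 0 0 0 0 190;0 0 0 0 0 0 190;0 0 0 0 0 0 190")

```text
time: 8.2
position: [0.5475, -0.0751, 0.0601]
tool_rot: [-2.012, -2.409, -0.004]
ft_force: [0.3, 5.4, 8.2]
grip_width: 0.366
grip_force: 30.0
```

```bash
python3 st.py
```

```text
8.2 loc [16.  -1.1] z 0.0601 w 31.8 gf 29.99687876086682 yaw 10.25 F ax,ay,z [ 5.3 -1.2  8.2]
```

Run:
```python
from h import *
p=ctrl.get_image('side');save(p,'s2.png')
a=cv2.resize(p['frame'][240:420,220:440],(733,600),interpolation=cv2.INTER_CUBIC);cv2.imwrite('pics/s2c.png',a[:,:,::-1])
```

```text
(no output)
```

View pics/s2c.png

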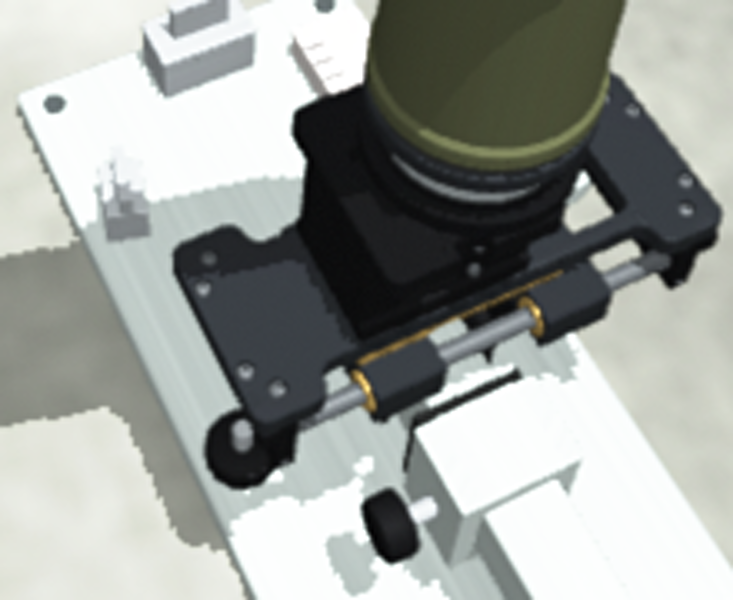

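```bash
python3 - <<'E'
from h import *
for n in ['side','top']:
    p=ctrl.get_image(n);c=cloud(p)
    X=((c[...,:2]-O)@ax)*1e3;Y=((c[...,:2]-O)@ay)*1e3;Z=c[...,2]*1e3;b=p['frame'].max(-1)
    m=(abs(Y)<27)&(X>-70)&(X<20)&(Z>60)&(Z<112)
    print(n,m.sum())
    for lo in range(-30,20,3):
        k=m&(X>=lo)&(X<lo+3)
        if k.sum(): print(lo,k.sum(),'Z',np.percentile(Z[k],[0,50,100]).round(),'Y',np.percentile(Y[k],[0,100]).round(),'b',np.median(b[k]))
p=ctrl.get_image('wrist');save(p,'w3.png')
c=p['frame'];print(p['position'])
cv2.imwrite('pics/w3.png',c[:,:,::-1])
E
python3 st.py
```

```text
side 2260
-30 107 Z [ 68. 103. 106.] Y [-24.  27.] b 254.0
-27 99 Z [ 69. 103. 107.] Y [-24.  27.] b 254.0
-24 92 Z [101. 103. 106.] Y [-24.  27.] b 254.0
-21 87 Z [ 60. 103. 105.] Y [-24.  27.] b 255.0
-18 56 Z [ 68. 101. 104.] Y [-22.  27.] b 204.0
-15 100 Z [ 62. 100. 102.] Y [-21.  25.] b 53.5
-12 59 Z [ 62.  99. 102.] Y [-21.  25.] b 212.0
-9 52 Z [ 93.  99. 102.] Y [-14.  17.] b 254.0
-6 35 Z [ 81.  99. 101.] Y [-12.  17.] b 203.0
-3 33 Z [ 61.  98. 101.] Y [-13.  17.] b 195.0
0 15 Z [61. 77. 99.] Y [-13.  17.] b 127.0
3 15 Z [ 62.  78. 112.] Y [-26.  24.] b 82.0
6 16 Z [ 62. 106. 110.] Y [-25.  25.] b 36.5
9 31 Z [ 98. 101. 110.] Y [-21.   2.] b 55.0
12 33 Z [ 95.  99. 108.] Y [-20.   2.] b 200.0
15 17 Z [ 90.  98. 101.] Y [-16.  -0.] b 159.0
top 1
18 1 Z [86. 86. 86.] Y [-17. -17.] b 24.0
[ 0.53459396 -0.00378684  0.222574  ]
8.4 loc [16. -1.] z 0.0601 w 31.5 gf 29.99701899010688 yaw 10.25 F ax,ay,z [ 5.3 -0.8  8.5]
```

View pics/w3.png

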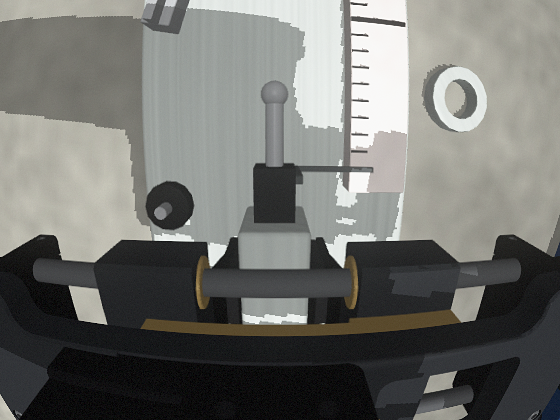

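Run:
```python
from h import *
p=ctrl.get_image('wrist');p['fish']=1
for n,x,y,z in [('mark',380,21,.035),('tip',371,169,.04)]: print(n,loc(ray(p,x,y,z)))
```

```text
mark [152.2 -62.6]
tip [ 62.2 -56.2]
```

>>> move_arm(increments="-0.9 5 0 0 0 0 190;-1.8 10 0 0 0 0 190;-2.2 12 0 0 0 0 190;-2.2 12 0 0 0 0 190;-2.2 12 0 0 0 0 190;-2.2 12 0 0 0 0 190;-1.8 10 0 0 0 0 190;-1 5.5 0 0 0 0 190")

```text
time: 9.12
position: [0.5339, 0.0, 0.0601]
tool_rot: [2.014, 2.409, 0.001]
ft_force: [3.7, -4.1, 5.3]
grip_width: 0.365
grip_force: 30.0
```

>>> move_arm(increments="-0.4 2 0 0 0 0 190;0 0 0 0 0 0 190;0 0 0 0 0 0 190;0 0 0 0 0 0 190;0 0 0 0 0 0 190;0 0 0 0 0 0 190;0 0 0 0 0 0 190;0 0 0 0 0 0 190")

```text
time: 9.78
position: [0.5336, 0.0013, 0.0601]
tool_rot: [2.016, 2.408, 0.001]
ft_force: [3.5, -1.6, 6.6]
grip_width: 0.363
grip_force: 30.0
```

```bash
python3 st.py
python3 - <<'E'
from h import *
p=ctrl.get_image('wrist');save(p,'w4.png');np.savez('w4.npz',**{k:p[k] for k in ['fx','fy','cx','cy','position','orientation']})
a=cv2.resize(p['frame'][90:210,300:420],(600,600),interpolation=cv2.INTER_CUBIC);cv2.imwrite('pics/w4c.png',a[:,:,::-1])
E
```

```text
9.7833 loc [93.6 -1. ] z 0.0601 w 31.6 gf 30.00239713350311 yaw 10.12 F ax,ay,z [-2.2 -3.2  6.6]
```

View pics/w4c.png

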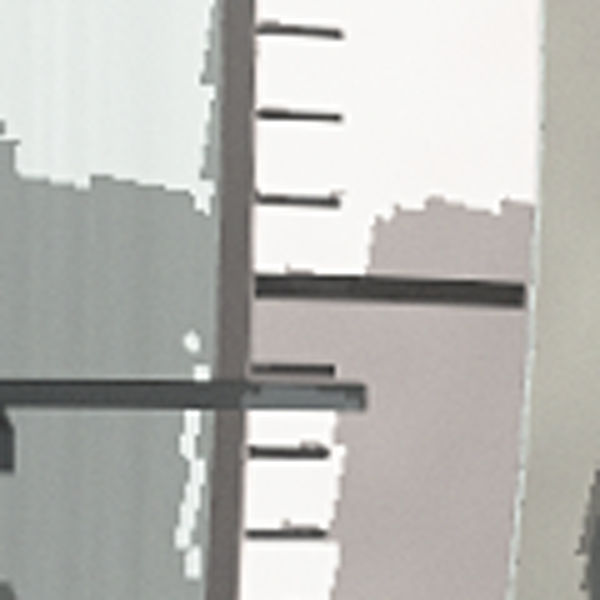

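Run:
```python
from h import *
p=dict(np.load('w4.npz'));p['fish']=1
for n,x,y,z in [('mark',360,289,.035),('tip',362,397,.04),('tip blade top',362,397,.045)]: print(n,loc(ray(p,300+(x+.5)/5-.5,90+(y+.5)/5-.5,z)))
```

```text
mark [151.9 -57.6]
tip [139.6 -56.9]
tip blade top [140.4 -55.4]
```

>>> move_arm(increments="-0.5 3 0 0 0 0 190;-0.6 3.5 0 0 0 0 190;-0.6 3.4 0 0 0 0 190;-0.4 2 0 0 0 0 190;0 0 0 0 0 0 190;0 0 0 0 0 0 190;0 0 0 0 0 0 190;0 0 0 0 0 0 190")

```text
time: 10.5
position: [0.5315, 0.0131, 0.0601]
tool_rot: [2.016, 2.408, 0.001]
ft_force: [3.8, -2.0, 6.5]
grip_width: 0.366
grip_force: 30.0
```

```bash
python3 st.py
python3 - <<'E'
from h import *
p=ctrl.get_image('wrist');np.savez('w4.npz',**{k:p[k] for k in ['fx','fy','cx','cy','position','orientation']})
a=cv2.resize(p['frame'][90:210,300:420],(600,600),interpolation=cv2.INTER_CUBIC);cv2.imwrite('pics/w5c.png',a[:,:,::-1])
E
```

```text
10.5 loc [105.6  -1. ] z 0.0601 w 31.8 gf 30.002081422135234 yaw 10.12 F ax,ay,z [-2.6 -3.4  6.5]
```

View pics/w5c.png

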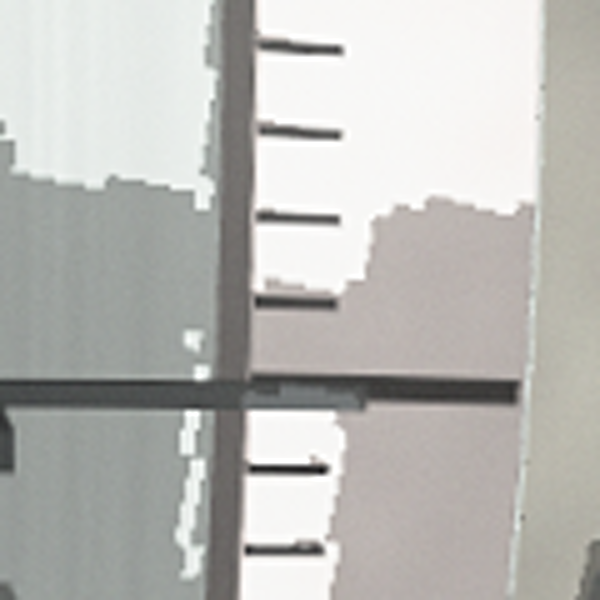

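```bash
python3 -c "
from bench import ctrl
print(ctrl.close_job())"
```

```text
the job is handed in; nothing more can be done
None
```

I handed the job in at about 10.5 s with the pointer within about 1 mm of the long mark, the lock button fully in under a 30 N grip, and the arm seated on the collar beforehand with about 8 N. I steered clear of the loose things but did not re-measure their positions at the end, and the hand-in gave no verdict.

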